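# Set the plate coater to its mark and load its feed shelf

### The job

Get the plate coater ready for a run: first flip the isolator lever over to off (toward you), and only then turn the pulley by its rim until the engraved mark points at the fixed pointer, and stack all the loose ceramic plates flat on top of one another on the inclined feed shelf, lengthwise and squarely, each with its end right up against the backstop. When the mark and all the plates are right, flip the isolator back to on (away from you); leave the bottles standing where they are.

Things in the scene. Friction and masses are not known exactly. Their poses are not given: they have to be found in the camera images.
- drive_unit: fixed grey base, 165 x 110 x 24 mm, that carries the pulley. Origin: at worktop height on the pulley's upright axis. x (horizontal) points from the pointer's side through the axis to the far side (the base spans x -100 to +65 mm, y +-55 mm), z up. The steel pointer stands at x = -98 to -66 mm, y +-9 mm, up to 71 mm high
- pulley (a joint): pulley angle, rad, growing anticlockwise seen from above; 0 or any whole turn = mark at the pointer. Aluminium cup, open upward: outer radius 60 mm, upright rim wall 11 mm thick, its top 70 mm and underside 30 mm above the worktop; inside, a floor at 38 mm and a hub of 12 mm radius up to 53 mm. No stops within one turn; light friction (0.06 N m), stays where it is left
- pulley_mark (a point): the engraved mark, a dark line 4 mm wide running radially over the pulley's rim; the point is its outer end at the rim's top edge, 60 mm from the axis, 70 mm above the worktop
- pointer_tip (a point): tip of the fixed pointer, 66 mm from the pulley's axis, 70 mm above the worktop, level with the rim's top
- isolator: fixed grey isolator box, 80 x 64 x 44 mm, with a toggle lever on top; two black cheeks beside the lever stand up to 62 mm. Origin: centre of the underside; z up; the lever swings in the x-z plane. Off leans to the box's -x side (roughly toward the robot), on leans to its +x side (away from the robot)
- isolator_lever (a joint): lever angle, rad: 0 = off (leaning 0.6 rad to the box's -x), 0.6 = upright, 1.2 = on (leaning 0.6 rad to +x), stops at both ends. The lever falls over centre to the nearer stop by its own weight and stays there; it moves at a push of under 2 N
- lever_grip (a point): middle of the lever's black cross bar, a cylinder of 16 mm diameter, 64 mm long along the box's y, carried 70 mm from the hinge, which lies 54 mm above the worktop above the box's origin; two flat steel arms 10 mm wide join it to the hinge at y = +-12 mm
- feed_shelf: fixed steel foot of the inclined shelf, 130 x 56 mm, 6 mm thick, spanning x -73 to +57 mm. Origin at worktop height; x points to the backstop end, roughly away from the robot. Racked plates lie with their centres at x = -32, y = 0, z = 5, 15, 25, 35 mm in the frame of the shelf's slope (feed_ramp). Friction holds a plate on the slope: it does not slide to the backstop by itself
- feed_ramp: inclined aluminium shelf, falling at 0.35 rad away from the robot to a backstop (54 mm wide, standing 44 mm square out of the ribs). Origin: mid-width, where the ribs' bearing surface meets the backstop, 34 mm above the worktop. x down the slope into the backstop, y across, z square out. Two ribs, 6 mm wide, 10 mm high, at y = +-12 mm, x -94 to 0 mm, on a bed 54 mm wide
- plate_0: plain white ceramic plate, 64 x 40 x 10 mm, 75 g; origin at its very centre, x along the 64 mm, y along the 40 mm, z through the thickness. Lies flat on the worktop at the start; three or four such plates are present, all alike
- plate_1: plain white ceramic plate, 64 x 40 x 10 mm, 75 g; origin at its very centre, x along the 64 mm, y along the 40 mm, z through the thickness. Lies flat on the worktop at the start; three or four such plates are present, all alike
- plate_2: plain white ceramic plate, 64 x 40 x 10 mm, 75 g; origin at its very centre, x along the 64 mm, y along the 40 mm, z through the thickness. Lies flat on the worktop at the start; three or four such plates are present, all alike
- plate_3: plain white ceramic plate, 64 x 40 x 10 mm, 75 g; origin at its very centre, x along the 64 mm, y along the 40 mm, z through the thickness. Lies flat on the worktop at the start; three or four such plates are present, all alike
- buffer_bottle: the white capped bottle, 53 mm wide, 118 mm tall, a bystander; origin at the centre of its underside
- dropper_bottle: the small white dropper bottle with a pointed nozzle, 31 mm wide, 94 mm tall, a bystander; origin at the centre of its underside
- amber_bottle: the amber bottle with a black cap, 58 mm wide, 126 mm tall, a bystander; origin at the centre of its underside
Mind the look-alikes: they are no part of the job. What is shaped like the plate_3 but brown or red is not meant.

How it is judged:
On the way, in this order (a step that is already met when the one before it is completed fails the run):
1. the isolator lever is off (value of joint isolator_lever below 0.15 rad), for 0.2 s.
2. with the isolator still off, the mark faces the pointer and every plate present lies stacked on the shelf against the backstop (value of joint isolator_lever below 0.15 rad and x of pulley_mark in the frame of drive_unit below 0 m and y of pulley_mark in the frame of drive_unit between -0.004 and 0.004 m and velocity of joint pulley between -0.05 and 0.05 rad/s and x of plate_0 in the frame of feed_ramp between -0.037 and -0.028 m and y of plate_0 in the frame of feed_ramp between -0.01 and 0.01 m and z of plate_0 in the frame of feed_ramp between 0 and 0.042 m and angle between the z axis of each of plate_0, plate_1, plate_2, plate_3 and the z axis of feed_ramp, either way round below 0.09 rad and angle between the x axis of each of plate_0, plate_1, plate_2, plate_3 and the x axis of feed_ramp, either way round below 0.2 rad and linear speed of each of plate_0, plate_1, plate_2, plate_3 below 0.02 m/s and x of plate_1 in the frame of feed_ramp between -0.037 and -0.028 m and y of plate_1 in the frame of feed_ramp between -0.01 and 0.01 m and z of plate_1 in the frame of feed_ramp between 0 and 0.042 m and x of plate_2 in the frame of feed_ramp between -0.037 and -0.028 m and y of plate_2 in the frame of feed_ramp between -0.01 and 0.01 m and z of plate_2 in the frame of feed_ramp between 0 and 0.042 m and x of plate_3 in the frame of feed_ramp between -0.037 and -0.028 m and y of plate_3 in the frame of feed_ramp between -0.01 and 0.01 m and z of plate_3 in the frame of feed_ramp between 0 and 0.042 m), for 0.2 s.
3. the isolator lever is back on (value of joint isolator_lever above 1.05 rad), for 0.2 s.
At the end, for the whole second after the job is handed in: Lever on (over 1.05 rad); mark within 4 mm sideways of the pointer's line, pulley still; every plate present at rest on the slope, flat within 0.09 rad, lengthwise within 0.2 rad, centre within 10 mm of the middle line, end within 5 mm of the backstop (value of joint isolator_lever above 1.05 rad and x of pulley_mark in the frame of drive_unit below 0 m and y of pulley_mark in the frame of drive_unit between -0.004 and 0.004 m and velocity of joint pulley between -0.05 and 0.05 rad/s and x of plate_0 in the frame of feed_ramp between -0.037 and -0.028 m and y of plate_0 in the frame of feed_ramp between -0.01 and 0.01 m and z of plate_0 in the frame of feed_ramp between 0 and 0.042 m and angle between the z axis of each of plate_0, plate_1, plate_2, plate_3 and the z axis of feed_ramp, either way round below 0.09 rad and angle between the x axis of each of plate_0, plate_1, plate_2, plate_3 and the x axis of feed_ramp, either way round below 0.2 rad and linear speed of each of plate_0, plate_1, plate_2, plate_3 below 0.02 m/s and x of plate_1 in the frame of feed_ramp between -0.037 and -0.028 m and y of plate_1 in the frame of feed_ramp between -0.01 and 0.01 m and z of plate_1 in the frame of feed_ramp between 0 and 0.042 m and x of plate_2 in the frame of feed_ramp between -0.037 and -0.028 m and y of plate_2 in the frame of feed_ramp between -0.01 and 0.01 m and z of plate_2 in the frame of feed_ramp between 0 and 0.042 m and x of plate_3 in the frame of feed_ramp between -0.037 and -0.028 m and y of plate_3 in the frame of feed_ramp between -0.01 and 0.01 m and z of plate_3 in the frame of feed_ramp between 0 and 0.042 m); the robot touches nothing.
It fails at once if the pulley is turned while the isolator is on (value of joint isolator_lever above 0.8 rad and (velocity of joint pulley above 0.2 rad/s or velocity of joint pulley below -0.2 rad/s)).
It fails at once if the buffer bottle is moved more than 3 cm or knocked over (distance of buffer_bottle from where it was at the start of the episode above 0.03 m or angle between buffer_bottle's own z axis and vertical above 0.5 rad).
It fails at once if the dropper bottle is moved more than 3 cm or knocked over (distance of dropper_bottle from where it was at the start of the episode above 0.03 m or angle between dropper_bottle's own z axis and vertical above 0.5 rad).
It fails at once if the amber bottle is moved more than 3 cm or knocked over (distance of amber_bottle from where it was at the start of the episode above 0.03 m or angle between amber_bottle's own z axis and vertical above 0.5 rad).
Of plate_0, plate_1, plate_2, plate_3 only 3 to 4 are there at a start; the rules pass over those that are not, and their reading is None.
At some moment in a run one of plate_0, plate_1, plate_2, plate_3 may be knocked a few centimetres aside while the robot is not near it.
Once in a run the grip may slacken for a moment while it holds something.
It also fails if it takes over 210 s, if anything falls off the work surface, if the arm or the gripper's body presses on something with over 40 N, if the wrist force passes 120 N, or if a joint passes its speed limit or range.

### The arm

A 6-joint arm with a two-finger parallel gripper is mounted at the origin on a cart in front of the work surface, level with it; the furniture and walls round the work are solid. World frame = base frame: x ahead of the robot, y to its left, z up, the work surface at z = 0. Lengths are in m, angles in rad, forces in N, time in s.
With the tool pointing down it reaches from about 0.35 to 0.95 m from the base axis. Payload 17.4 kg.
Tool frame: the origin (TCP) lies between the finger pads; the fingertips stand 8 mm ahead of it and the grasp point (between the pads) lies 11 mm behind it (arm.tips_ahead is the x of the fingertips in the tool frame, in m); x points along the fingers, y is the direction in which the jaws open and shut, and the axes are right-handed (so a half turn about x gives the same grasp; the last joint's range is limited). The gripper opens to 93 mm and grips with 3 to 60 N. Pads are 15 mm wide; open, the fingers measure 128 mm over their backs; the gripper's body (75 mm by 188 mm) begins 65 mm behind the grasp point.
Start: joints at [1.273, 0.116, 1.442, -0, 1.584, -0.038], TCP at [0.173, 0.652, 0.227] pointing down, gripper open.
Joint ranges: [-2.83, 2.83], [-0.83, 2.19], [0.07, 2.5], [-1.14, 4.28], [0.01, 3], [-2.97, 2.97]. Speed limits (rad/s): [1.89, 1.89, 2.22, 3.14, 3.14, 3.14].

### API

Orientations are given as a rotation vector (axis times angle).
In Python, from plant import arm gives the robot as it stands. The module is installed in compiled form; this text tells all that it offers.
- The arm moves only by the shell command python3 -m crank 'ROWS' [FORCE]. ROWS is JSON, a list of rows, each a list of 3 entries, a list of its own where there are three numbers: the shift along the tool's x, y, z in mm, then the turn, a rotation vector about the tool's x, y, z in degrees, then the opening, from -1 (shut) to 1 (fully open). In form: [[[tx, ty, tz], [rx, ry, rz], gripper], ...]. A call has 1 to 8 rows; each row is the pose to reach, as a shift and turn from the pose commanded when the call began, along the tool's axes at that moment; what a row does not reach only later rows make up. A row lasts 1/10 s, in which the tool goes at most 50 mm and 8.59 degrees, less where a joint would pass 70% of its speed; a pose out of reach is approached as far as the arm can. A call with a gripper value outside its range is refused whole. The fingers move at their own pace and stop on an object; FORCE is the grip in N (left out, the last holds). Time passes only in rows, so rows that repeat a pose let the fingers close. It gives the time, the measured TCP pose, the force and the opening at its end, in the units of the state.
- arm.get_state(): the state, without advancing time (a new reading comes with each control period).
- arm.snapshot(name): name is "scene" or "side" or "wrist"; returns the picture (480x640x3 uint8, red, green, blue); there is no depth.
- arm.get_calibration(name): a dict with "fx", "fy", "cx", "cy" (pixels), "k1" (the pictures are not rectified: a ray, as slopes to the right and down, at radius r is drawn at 1 + k1 r^2 times it, then the intrinsics apply), "rvec" (rotation vector, rad) and "tvec" (3), from world to camera coordinates, as OpenCV has them. Camera axes: x right, y down, z forward; pixel columns grow to the right and rows downward; lengths in m; the calibration is good to about 2 mm. A picture is of the moment at which its call begins: read the wrist's pose just before it. get_calibration takes no time and is no camera call; for the wrist camera it gives the pose at the moment of the call.
- arm.finish_job(): hands the job in, once; it reports no verdict.
The state is a dict: "time_s": time; "joint_positions": joint angles; "qvel": joint speeds; "tau": joint torques, N m; "eef_pos": TCP position; "tcp_rot": TCP orientation; "contact_force": force on the tool from outside, world axes, zero at the start; "moment": the same for the moment, N m; "finger_gap": finger opening in m.
Only numpy, scipy, OpenCV 4.12 (cv2) and the standard library are available. Lean on these libraries where they do the work, as an engineer would, in place of code of your own. Each camera call takes 0.05 s, during which the arm holds its last target. There are 200 camera calls.

## Working session

There is one attempt and no reset: what is moved stays moved. The work goes in short steps, Python scripts to look and compute and a shell command to move; the robot and the scene stay as the last step left them, time stands still between calls to the robot, and variables do not carry over. Pictures are saved under pics/ and viewed, about 12 in all and at most 16, crops included, and the job is handed in when it is done.

```bash
mkdir -p pics; cat > h.py <<'E'
import numpy as np, cv2
from scipy.spatial.transform import Rotation as R
from plant import arm
def snap(n,f):
    c=arm.get_calibration(n); im=arm.snapshot(n); cv2.imwrite(f'pics/{f}.png',im[:,:,::-1]); np.save(f'pics/{f}.npy',im)
    import pickle; pickle.dump(c,open(f'pics/{f}.pkl','wb')); return im,c
def load(f):
    import pickle; return np.load(f'pics/{f}.npy'),pickle.load(open(f'pics/{f}.pkl','rb'))
def KD(c): return np.array([[c['fx'],0,c['cx']],[0,c['fy'],c['cy']],[0,0,1.]]),np.array([c['k1'],0,0,0,0.])
def ray(c,uv):
    K,d=KD(c); uv=np.array(uv,float).reshape(-1,1,2)
    p=cv2.undistortPoints(uv,K,d).reshape(-1,2); M=R.from_rotvec(np.ravel(c['rvec'])).as_matrix()
    return -M.T@np.ravel(c['tvec']), np.c_[p,np.ones(len(p))]@M
def onz(c,uv,z):
    o,d=ray(c,uv); return o+d*((z-o[2])/d[:,2])[:,None]
def proj(c,P):
    K,d=KD(c); return cv2.projectPoints(np.array(P,float).reshape(-1,1,3),np.array(c['rvec'],float),np.array(c['tvec'],float),K,d)[0].reshape(-1,2)
def tri(c1,u1,c2,u2):
    o1,d1=ray(c1,u1);o2,d2=ray(c2,u2);d1=d1[0];d2=d2[0]
    s=np.linalg.lstsq(np.c_[d1,-d2],o2-o1,rcond=None)[0]; a=o1+s[0]*d1;b=o2+s[1]*d2
    return (a+b)/2,np.linalg.norm(a-b)
def togo(pos,rot=None):
    "shift mm and turn deg in tool axes from present measured pose"
    s=arm.get_state(); T=R.from_rotvec(s['tcp_rot']); sh=T.inv().apply(np.array(pos)-s['eef_pos'])*1000
    r=None if rot is None else np.degrees((T.inv()*rot).as_rotvec())
    return np.round(sh,1), r if r is None else np.round(r,1)
E
python3 - <<'E'
from h import *
s=arm.get_state(); print({k:np.round(v,3) for k,v in s.items()}); print(R.from_rotvec(s['tcp_rot']).as_matrix().round(3))
for n in('scene','side','wrist'):
    im,c=snap(n,n+'0'); print(n,{k:np.round(v,3) for k,v in c.items()}, ray(c,[320,240])[0].round(3))
E
```

```text
{'time_s': np.float64(0.0), 'joint_positions': array([ 1.273,  0.116,  1.442,  0.   ,  1.584, -0.038]), 'qvel': array([0.   , 0.   , 0.001, 0.002, 0.   , 0.   ]), 'tau': array([ 3.0000e-03, -7.2128e+01, -6.2262e+01,  7.8000e-02,  2.4000e-02,
        0.0000e+00]), 'eef_pos': array([0.173, 0.652, 0.226]), 'tcp_rot': array([ 0.203,  1.561, -0.205]), 'contact_force': array([-0.033, -0.663, -0.166]), 'moment': array([ 0.001, -0.006,  0.021]), 'finger_gap': np.float64(0.093)}
[[-0.     0.257  0.966]
 [-0.001  0.966 -0.257]
 [-1.    -0.001 -0.   ]]
scene {'fx': np.float64(590.295), 'fy': np.float64(590.295), 'cx': np.float64(316.539), 'cy': np.float64(241.695), 'k1': np.float64(-0.117), 'rvec': array([ 2.056, -0.631,  0.327]), 'tvec': array([-0.525,  0.264,  1.078])} [ 0.02  -0.94   0.789]
side {'fx': np.float64(603.155), 'fy': np.float64(603.155), 'cx': np.float64(316.003), 'cy': np.float64(235.866), 'k1': np.float64(-0.026), 'rvec': array([ 0.449, -2.711,  1.244]), 'tvec': array([0.556, 0.208, 1.182])} [0.295 0.9   0.924]
wrist {'fx': np.float64(357.315), 'fy': np.float64(357.315), 'cx': np.float64(320.937), 'cy': np.float64(240.51), 'k1': np.float64(-0.072), 'rvec': array([-2.318, -1.781, -0.236]), 'tvec': array([-0.676, -0.03 ,  0.389])} [0.104 0.672 0.383]
```

View pics/scene0.png

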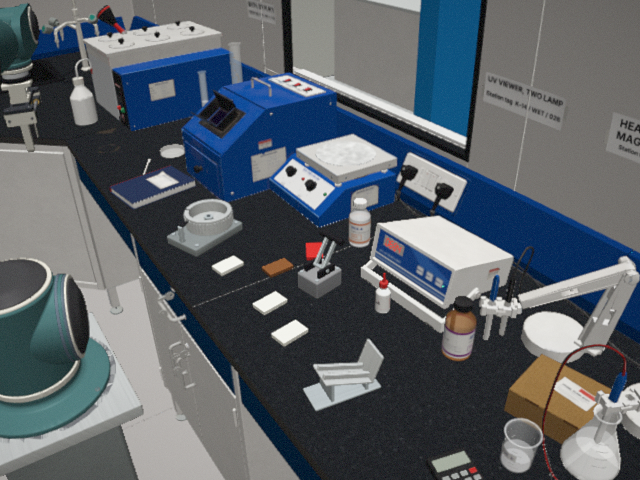

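View pics/side0.png

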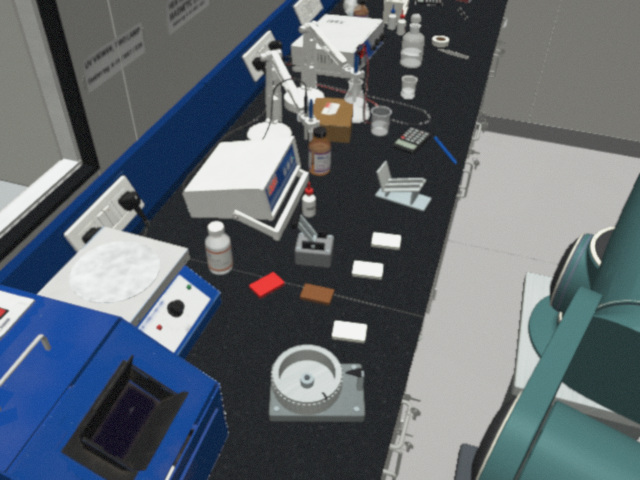

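The scene view shows three white plates at about (228,265), (270,302) and (290,332). The isolator is at (320,278), the shelf at (343,375) and the pulley at (208,217). In the side view the pulley is at (307,377), the pointer near (357,372) and a possible mark near (323,396).

```bash
cat > plates.py <<'E'
from h import *
def plates(f,z=.01,thr=170):
    im,c=load(f); hsv=cv2.cvtColor(im,cv2.COLOR_RGB2HSV)
    m=((hsv[...,2]>thr)&(hsv[...,1]<60)).astype(np.uint8)
    cs,_=cv2.findContours(m,cv2.RETR_EXTERNAL,cv2.CHAIN_APPROX_NONE)
    out=[]
    for k in cs:
        if not 100<cv2.contourArea(k)<6000: continue
        P=onz(c,k.reshape(-1,2).astype(float),z)[:,:2]
        (x,y),(w,h),a=cv2.minAreaRect((P*1000).astype(np.float32))
        if w<h: w,h,a=h,w,a+90
        if 50<w<85 and 30<h<56: out.append((k.reshape(-1,2).mean(0).round(0).tolist(),round(x),round(y),round(w),round(h),round((a+90)%180-90,1)))
    return out
if __name__=='__main__':
    import sys
    for f in sys.argv[1:]:
        print(f,*plates(f),sep='\n ')
E
python3 plates.py scene0 side0
python3 - <<'E'
from h import *
s,cs=load('scene0'); d,cd=load('side0')
a=cv2.resize(s[185:415,150:400],None,fx=3.2,fy=2.6,interpolation=cv2.INTER_CUBIC)
a=cv2.resize(s[190:260,155:255],None,fx=4,fy=4,interpolation=cv2.INTER_CUBIC)
b=cv2.resize(s[225:410,290:390],None,fx=3,fy=3,interpolation=cv2.INTER_CUBIC)
e=cv2.resize(d[335:425,260:380],None,fx=3,fy=3,interpolation=cv2.INTER_CUBIC)
f=cv2.resize(d[150:275,290:440],None,fx=2.5,fy=2.5,interpolation=cv2.INTER_CUBIC)
C=np.zeros((600,800,3),np.uint8)
C[:280,:400]=a; C[290:560,:360]=e; C[:555,405:705]=b
cv2.imwrite('pics/c1.png',C[:,:,::-1]); cv2.imwrite('pics/c2.png',cv2.resize(f,None,fx=2,fy=2)[:,:,::-1])
E
```

```text
scene0
 ([575.0, 393.0], 792, -590, 75, 44, -87.6)
 ([290.0, 331.0], 464, -152, 65, 42, 8.8)
 ([501.0, 305.0], 877, -338, 83, 56, -41.3)
 ([270.0, 301.0], 479, -44, 65, 43, 9.0)
 ([371.0, 271.0], 727, -76, 82, 34, 70.4)
 ([227.0, 264.0], 468, 136, 65, 43, 10.0)
 ([359.0, 216.0], 859, 138, 57, 56, 8.5)
side0
 ([349.0, 330.0], 471, 140, 65, 43, 9.6)
 ([367.0, 268.0], 482, -41, 65, 43, 9.5)
 ([386.0, 240.0], 466, -148, 65, 44, 8.4)
 ([420.0, 202.0], 417, -317, 54, 31, 77.8)
 ([331.0, 109.0], 772, -692, 77, 43, -89.3)
```

View pics/c1.png

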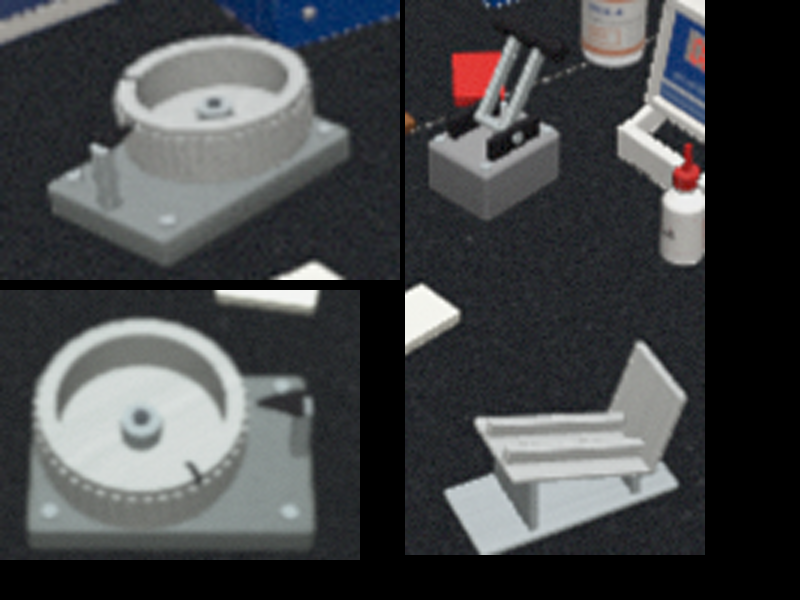

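View pics/c2.png

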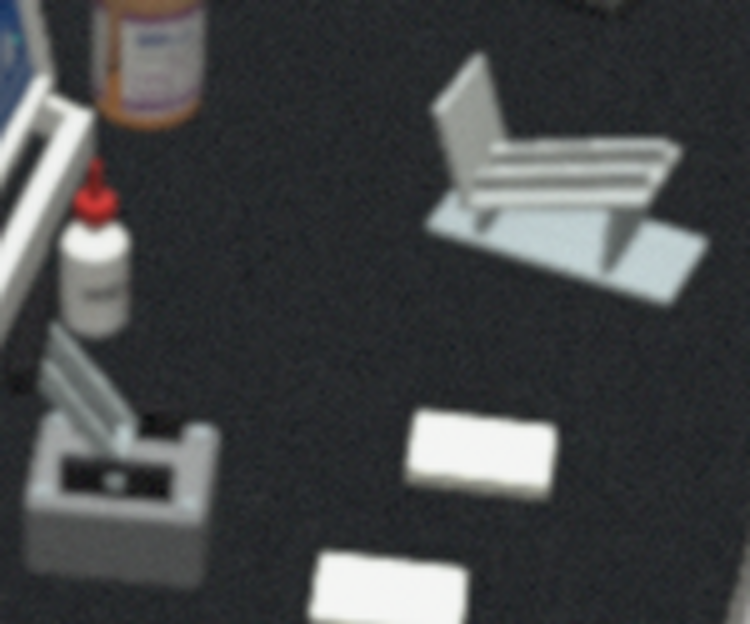

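Crops show the lever leaning away (on). The mark is at scene (186,209) and side (324,395), the hub at scene (208,216) and side (307,380). Foot, box and base corners are read off for ray casting.

```bash
python3 - <<'E'
from h import *
_,cs=load('scene0'); _,cd=load('side0')
def p(t,c,uv,z): print(t,(onz(c,uv,z)*1000).round(0)[:,:2].tolist())
print('hub',tri(cs,[208.5,215.7],cd,[307,380]))
p('base sc L,F,R',cs,[[167.5,237],[196,250.5],[242,222]],.024)
p('base sd FL,FR,BR',cd,[[270,415],[364.7,414],[364,365]],.024)
p('mark sd/sc',cd,[[324,395]],.07);p('mark sc',cs,[[186,209]],.07);p('tip',cd,[[346,372.6]],.07);p('tipsc',cs,[[179.5,226.7]],.07)
p('iso sc L,F,R',cs,[[298.3,274.3],[317.3,285],[341.3,268.3]],.044)
p('iso sd TL TR BR BL',cd,[[299,233.6],[333.6,235.6],[331.4,251],[295.4,248]],.044)
p('foot sc',cs,[[303.3,389],[316.7,409.3],[381,386]],.006)
p('foot sd',cd,[[375.4,195],[423.6,210],[431.4,198]],.006)
print('stop top',tri(cs,[368.3,339],cd,[386.4,160.4]),tri(cs,[383.3,357.7],cd,[377,171]))
for t,a,b in(('rampend hi',(306.7,365),(426,180)),):print(t,tri(cs,a,cd,b))
# rim ellipse via bright mask on z=.07
for f,c,roi in(('scene0',cs,(180,195,238,236)),('side0',cd,(268,340,346,412))):
    im,_=load(f)
E
```

```text
hub (array([0.50213558, 0.30556867, 0.05052448]), np.float64(0.0016912583639034215))
base sc L,F,R [[390.0, 312.0], [424.0, 212.0], [578.0, 269.0]]
base sd FL,FR,BR [[544.0, 376.0], [392.0, 322.0], [420.0, 223.0]]
mark sd/sc [[460.0, 338.0]]
mark sc [[458.0, 339.0]]
tip [[438.0, 283.0]]
tipsc [[409.0, 265.0]]
iso sc L,F,R [[559.0, -36.0], [571.0, -92.0], [649.0, -71.0]]
iso sd TL TR BR BL [[649.0, -65.0], [574.0, -84.0], [563.0, -33.0], [640.0, -17.0]]
foot sc [[404.0, -297.0], [398.0, -350.0], [523.0, -370.0]]
foot sd [[533.0, -311.0], [405.0, -291.0], [396.0, -346.0]]
stop top (array([ 0.51743607, -0.33628444,  0.09764519]), np.float64(0.0014190068363934341)) (array([ 0.54161398, -0.35101816,  0.05123505]), np.float64(0.0006871477665569025))
rampend hi (array([ 0.40865466, -0.31172829,  0.07843026]), np.float64(0.00916141466314587))
```

```bash
cat >> h.py <<'E'
def down(a,tilt=0):
    "tool x down, tool y at world angle a deg"
    a=np.radians(a); return R.from_matrix(np.c_[[0,0,-1],[np.cos(a),np.sin(a),0],[np.sin(a),-np.cos(a),0]])
ISO=(np.array([.605,-.0515]),np.radians(14.)); DRV=(np.array([.502,.305]),np.radians(20.)); SH=(np.array([.473,-.332]),np.radians(-9.))
def W(F,x,y,z): c,s=np.cos(F[1]),np.sin(F[1]); return np.array([F[0][0]+c*x-s*y,F[0][1]+s*x+c*y,z])
E
python3 - <<'E'
from h import *
_,cs=load('scene0'); _,cd=load('side0')
print(tri(cs,[368.3,339],cd,[377,171]),tri(cs,[383.3,357.7],cd,[386.4,160.4]))
print('rampnear corner +y,-y',tri(cs,[313.3,365],cd,[420,191.5]),tri(cs,[323.3,385],cd,[426,180]))
print('bar sc',onz(cs,[[334,238]],.112),'bottles',onz(cs,[[359,245],[383,311],[457,356]],0)[:,:2],onz(cd,[[219,271],[309,215],[319,173]],0)[:,:2])
p=W(ISO,.070,0,.21); print(p,togo(p,down(104)))
E
```

```text
(array([ 0.53416896, -0.31639106,  0.07496597]), np.float64(0.002147935770507204)) (array([ 0.524177  , -0.37031979,  0.07531684]), np.float64(1.3792541981775688e-05))
rampnear corner +y,-y (array([ 0.42350018, -0.29828228,  0.05454832]), np.float64(0.004538902815593911)) (array([ 0.414987  , -0.34782143,  0.05474043]), np.float64(0.002937245685240093))
bar sc [[ 0.64611804 -0.04746317  0.112     ]] bottles [[ 0.78160293  0.0375232 ]
 [ 0.66649298 -0.19896977]
 [ 0.69644559 -0.38858576]] [[ 0.78987636  0.06345835]
 [ 0.66736664 -0.18655924]
 [ 0.70043798 -0.36418291]]
[ 0.6729207  -0.03456547  0.21      ] (array([  16.5, -535.4,  659.2]), array([-28.9,  -0. ,   0. ]))
```

```bash
python3 -m crank '[[[0,-30,40],[0,0,0],-1],[[0,-268,330],[-28.9,0,0],-1],[[0,-268,330],[-28.9,0,0],-1],[[0,-268,330],[-28.9,0,0],-1],[[0,-268,330],[-28.9,0,0],-1],[[0,-268,330],[-28.9,0,0],-1],[[0,-268,330],[-28.9,0,0],-1],[[0,-268,330],[-28.9,0,0],-1]]'
python3 - <<'E'
from h import *
p=W(ISO,.070,0,.21); print(togo(p,down(104)))
E
```

```text
time_s: 0.95
eef_pos: [0.4079, 0.3293, 0.2267]
tcp_rot: [-0.192, 1.562, 0.192]
contact_force: [1.3, 0.3, -0.3]
finger_gap: 0.0332
(array([  16.7, -417.3,  168.9]), array([ 0.,  0., -0.]))
```

```bash
python3 - <<'E'
from h import *
snap('wrist','w1')
E
python3 -m crank '[[[0,-417,169],[0,0,0],-1],[[0,-417,169],[0,0,0],-1],[[0,-417,169],[0,0,0],-1],[[0,-417,169],[0,0,0],-1],[[0,-417,169],[0,0,0],-1],[[0,-417,169],[0,0,0],-1],[[0,-417,169],[0,0,0],-1],[[0,-417,169],[0,0,0],-1]]'
python3 -m crank '[[[0,-10,10],[0,0,0],-1],[[0,-100,50],[0,0,0],-1],[[0,-100,50],[0,0,0],-1]]'
python3 - <<'E'
from h import *
p=W(ISO,.070,0,.21); print(togo(p,down(104)))
snap('wrist','w2')
E
```

```text
time_s: 1.8
eef_pos: [0.6437, 0.0059, 0.2265]
tcp_rot: [-0.192, 1.562, 0.192]
contact_force: [0.2, 1.2, 0.1]
finger_gap: 0.0006
time_s: 2.1
eef_pos: [0.7163, -0.0775, 0.2267]
tcp_rot: [-0.193, 1.562, 0.193]
contact_force: [0.9, 0.1, -0.1]
finger_gap: 0.0005
(array([ 16.7,  52.2, -31.7]), array([ 0.1,  0. , -0. ]))
```

View pics/w2.png

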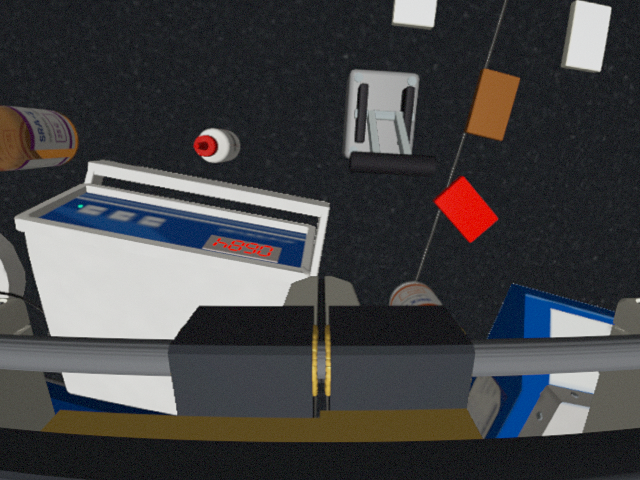

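The wrist view shows the bar at (352..435,163) with the lever on, the box top at (347..418, 70..158), and the white instrument at lower left.

```bash
python3 - <<'E'
from h import *
_,cs=load('scene0'); _,cw=load('w2')
print(tri(cs,[379,226],cw,[312,272]))
print('bar ends',onz(cw,[[352,163],[436,164]],.112))
print('box',onz(cw,[[350,70],[418,70],[345,158]],.044))
print('buffer cap',onz(cw,[[412,292]],.118))
p=W(ISO,.066,0,.105); print(p,togo(p,down(104)))
E
```

```text
(array([ 0.74335105, -0.07828131,  0.12348214]), np.float64(0.004028637544330807))
bar ends [[ 0.65450483 -0.06799491  0.112     ]
 [ 0.63945101 -0.00636842  0.112     ]]
box [[ 0.57799683 -0.08440618  0.044     ]
 [ 0.56254198 -0.02569033  0.044     ]
 [ 0.65351826 -0.06900072  0.044     ]]
buffer cap [[0.74074222 0.00540285 0.118     ]]
[ 0.66903952 -0.03553315  0.105     ] (array([119.9,  58.2, -36.9]), array([-0.1, -0.1,  0.1]))
```

```bash
sed -i 's/ISO=(np.array(\[.605,-.0515\])/ISO=(np.array([.608,-.048])/' h.py
python3 - <<'E'
from h import *
for x,z in((.066,.15),(.066,.105),(.006,.105)):
    p=W(ISO,x,0,z); print(p,togo(p,down(104))[0])
E
```

```text
[ 0.67203952 -0.03203315  0.15      ] [ 74.9  60.8 -33.2]
[ 0.67203952 -0.03203315  0.105     ] [119.9  60.8 -33.2]
[ 0.61382177 -0.04654847  0.105     ] [120.   60.7 -93.2]
```

```bash
python3 -m crank '[[[0,61,-33],[0,0,0],-1],[[0,61,-33],[0,0,0],-1],[[75,61,-33],[0,0,0],-1],[[75,61,-33],[0,0,0],-1],[[120,61,-33],[0,0,0],-1],[[120,61,-33],[0,0,0],-1]]'
python3 -m crank '[[[0,0,-15],[0,0,0],-1],[[0,0,-30],[0,0,0],-1],[[0,0,-45],[0,0,0],-1],[[0,0,-58],[0,0,0],-1],[[0,0,-64],[0,0,0],-1],[[0,0,-64],[0,0,0],-1],[[-60,0,-30],[0,0,0],-1],[[-125,0,-30],[0,0,0],-1]]'
python3 - <<'E'
from h import *
snap('wrist','w3');snap('side','s3')
E
```

```text
time_s: 2.75
eef_pos: [0.666, -0.025, 0.1005]
tcp_rot: [-0.191, 1.571, 0.194]
contact_force: [-0.8, -0.6, -1.0]
finger_gap: 0.0006
time_s: 3.55
eef_pos: [0.6366, -0.0335, 0.1993]
tcp_rot: [-0.191, 1.566, 0.193]
contact_force: [0.7, 0.6, 0.2]
finger_gap: 0.0003
```

View pics/w3.png

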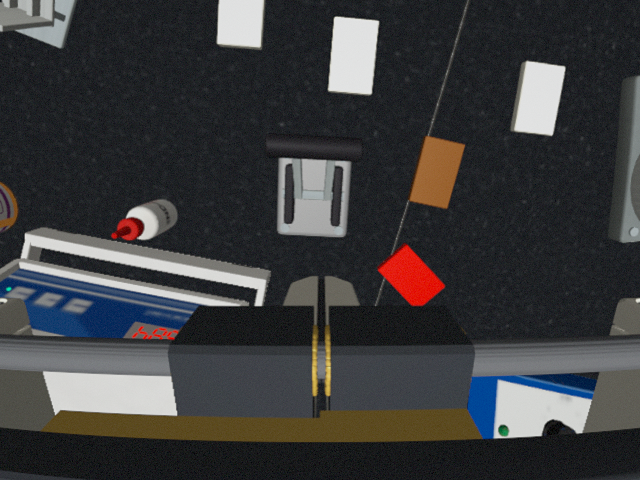

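Wrist view: lever bar now on the robot's side at (315,147), so it is off. Next, look at the pulley from above.

```bash
python3 - <<'E'
from h import *
print(togo([.545,.315,.23],down(75)))
E
```

```text
(array([-23.8, 361.1,  -6.5]), array([29. ,  0.5,  0. ]))
```

```bash
python3 -m crank '[[[-24,361,-6],[29,0.5,0],-0.4],[[-24,361,-6],[29,0.5,0],-0.4],[[-24,361,-6],[29,0.5,0],-0.4],[[-24,361,-6],[29,0.5,0],-0.4],[[-24,361,-6],[29,0.5,0],-0.4],[[-24,361,-6],[29,0.5,0],-0.4],[[-24,361,-6],[29,0.5,0],-0.4],[[-24,361,-6],[29,0.5,0],-0.4]]'
python3 -m crank '[[[0,0,0],[0,0,0],-0.4],[[0,0,0],[0,0,0],-0.4]]'
python3 - <<'E'
from h import *
print(togo([.545,.315,.23],down(75)))
snap('wrist','w4')
E
```

```text
time_s: 4.45
eef_pos: [0.5416, 0.3188, 0.2243]
tcp_rot: [0.203, 1.57, -0.203]
contact_force: [0.8, -0.8, 1.0]
finger_gap: 0.0278
time_s: 4.65
eef_pos: [0.5431, 0.3145, 0.2237]
tcp_rot: [0.204, 1.57, -0.206]
contact_force: [-0.6, -0.5, 0.7]
finger_gap: 0.0279
(array([-6.3,  1. ,  1.6]), array([ 0. , -0.5,  0.2]))
```

View pics/w4.png

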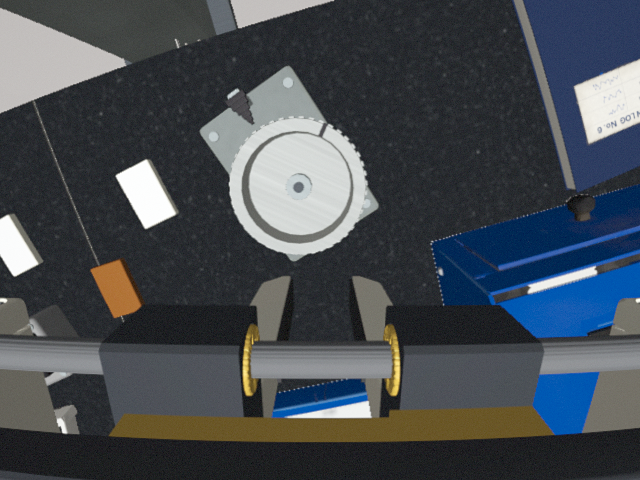

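The wrist view shows the hub at (298,187), the mark at (323,130) and the pointer tip at (252,123).

```bash
cat > pul.py <<'E'
from h import *
import sys
im,c=load(sys.argv[1]); g=cv2.cvtColor(im,cv2.COLOR_RGB2GRAY).astype(np.float32)
ctr=np.array([float(sys.argv[2]),float(sys.argv[3])])/1000
# refine axis: outer rim as bright->dark transition on z=.07
for it in range(3):
    th=np.radians(np.arange(0,360,2)); r=np.arange(.052,.068,.0005)
    P=np.stack([ctr[0]+np.outer(np.cos(th),r),ctr[1]+np.outer(np.sin(th),r),np.full((len(th),len(r)),.07)],-1)
    uv=proj(c,P).reshape(len(th),len(r),2).astype(np.float32)
    v=cv2.GaussianBlur(cv2.remap(g,uv[...,0],uv[...,1],cv2.INTER_LINEAR),(5,1),0)
    e=r[np.argmin(np.diff(v,axis=1),axis=1)]
    ok=abs(e-np.median(e))<.003
    A=np.c_[np.cos(th),np.sin(th),np.ones(len(th))][ok]; s=np.linalg.lstsq(A,e[ok],rcond=None)[0]; ctr=ctr+s[:2]
print('axis',ctr*1000,'r',s[2]*1000,ok.sum())
th=np.radians(np.arange(0,360,.5)); r=np.linspace(.0515,.0575,9)
P=np.stack([ctr[0]+np.outer(np.cos(th),r),ctr[1]+np.outer(np.sin(th),r),np.full((len(th),len(r)),.07)],-1)
uv=proj(c,P).reshape(len(th),len(r),2).astype(np.float32)
v=cv2.remap(g,uv[...,0],uv[...,1],cv2.INTER_LINEAR).mean(1); base=np.median(v); w=np.clip(base-v-25,0,None)
i=int(np.argmin(v)); k=np.arange(i-14,i+15); ww=np.take(w,k,mode='wrap'); m=(k*ww).sum()/ww.sum()*.5
print('mark deg',m, v.min(),base)
E
python3 pul.py w4 502 305
python3 - <<'E'
from h import *
_,c=load('w4'); h=onz(c,[[298,187]],.053)[0]; t=onz(c,[[252,123]],.07)[0]; print(h,t,np.degrees(np.arctan2(*(t-h)[1::-1])))
E
```

```text
axis [503.6621261  304.99096332] r 59.713515379291934 164
mark deg 141.4010497855302 76.71571 215.94525
[0.5038161  0.30425619 0.053     ] [0.4406523  0.28315564 0.07      ] -161.52754075083763
```

```bash
sed -i 's/DRV=(np.array(\[.502,.305\]),np.radians(20.))/DRV=(np.array([.5035,.3048]),np.radians(19.4))/' h.py
python3 - <<'E'
from h import *
_,c=load('w4'); b=onz(c,[[201,131],[288,65]],.024)[:,:2]; d=b[1]-b[0]; print('base edge',np.linalg.norm(d),np.degrees(np.arctan2(d[1],d[0]))-90)
f=np.radians(255); p=np.array([.5035+.0545*np.cos(f),.3048+.0545*np.sin(f),.12]); print(p,togo(p,down(75)))
for t in (6.5,14,22,30,38,46,53,58):
    print(t,round(54.5*(1-np.cos(np.radians(t))),1),round(54.5*np.sin(np.radians(t)),1))
E
```

```text
base edge 0.10423245001935344 19.548276155722746
[0.48939436 0.25215704 0.12      ] (array([104.2, -73.3, -35.2]), array([-0. , -0.5,  0.1]))
6.5 0.4 6.2
14 1.6 13.2
22 4.0 20.4
30 7.3 27.2
38 11.6 33.6
46 16.6 39.2
53 21.7 43.5
58 25.6 46.2
```

```bash
python3 -m crank '[[[0,-73,-35],[0,0,0],-0.4],[[0,-73,-35],[0,0,0],-0.4],[[104,-73,-35],[0,0,0],-0.4],[[104,-73,-35],[0,0,0],-0.4],[[104,-73,-35],[0,0,0],-0.4],[[104,-73,-35],[0,0,0],-0.4]]' 20
python3 - <<'E'
from h import *
f=np.radians(255); p=np.array([.5035+.0545*np.cos(f),.3048+.0545*np.sin(f),.055]); print(p,togo(p,down(75)))
E
```

```text
time_s: 5.3
eef_pos: [0.4895, 0.2524, 0.1207]
tcp_rot: [0.205, 1.571, -0.208]
contact_force: [0.2, 1.0, 1.2]
finger_gap: 0.0276
[0.48939436 0.25215704 0.055     ] (array([65.7, -0. ,  0.6]), array([-0.1, -0.5,  0.2]))
```

```bash
python3 -m crank '[[[35,0,0],[0,0,0],-0.4],[[65,0,0],[0,0,0],-0.4],[[65,0,0],[0,0,0],-0.4],[[65,0,0],[0,0,0],-1],[[65,0,0],[0,0,0],-1],[[65,0,0],[0,0,0],-1],[[65,0,0],[0,0,0],-1]]' 20
```

```text
time_s: 6.0
eef_pos: [0.4893, 0.2514, 0.0582]
tcp_rot: [0.202, 1.568, -0.21]
contact_force: [-10.4, -24.9, 15.9]
finger_gap: 0.0116
```

```bash
python3 -m crank '[[[0,-1.5,0],[0,0,0],-1],[[-1,-1.5,0],[0,0,0],-1],[[-1,-1.5,0],[0,0,0],-1]]' 20
```

```text
time_s: 6.3
eef_pos: [0.4886, 0.2514, 0.0583]
tcp_rot: [0.204, 1.569, -0.207]
contact_force: [-5.8, -8.2, 1.4]
finger_gap: 0.0116
```

```bash
python3 -m crank '[[[0,0.4,6.2],[-6.5,0,0],-1],[[0,1.6,13.2],[-14,0,0],-1],[[0,4,20.4],[-22,0,0],-1],[[0,7.3,27.2],[-30,0,0],-1],[[0,11.6,33.6],[-38,0,0],-1],[[0,16.6,39.2],[-46,0,0],-1],[[0,21.7,43.5],[-53,0,0],-1],[[0,25.6,46.2],[-58,0,0],-1]]'
python3 -m crank '[[[0,0,0],[0,0,0],-1],[[0,0,0],[0,0,0],-1],[[0,0,0],[0,0,0],-1]]'
python3 - <<'E'
from h import *
s=arm.get_state(); v=s['eef_pos'][:2]-DRV[0]; print(np.degrees(np.arctan2(v[1],v[0]))%360, np.linalg.norm(v), s['finger_gap'])
snap('side','s5'); snap('scene','sc5')
E
```

```text
time_s: 7.1
eef_pos: [0.5405, 0.2646, 0.0583]
tcp_rot: [-0.59, 1.496, 0.594]
contact_force: [-5.5, -4.4, 3.4]
finger_gap: 0.0121
time_s: 7.4
eef_pos: [0.5404, 0.2646, 0.0583]
tcp_rot: [-0.586, 1.496, 0.589]
contact_force: [-1.6, -4.1, 2.2]
finger_gap: 0.0119
312.4915562501575 0.054574886958506305 0.011882733945005036
```

```bash
python3 -m crank '[[[0,0,0],[0,0,0],-0.6],[[0,0,0],[0,0,0],-0.4],[[-20,0,0],[0,0,0],-0.4],[[-70,0,0],[0,0,0],-0.4],[[-120,0,0],[0,0,0],-0.2],[[-165,0,0],[0,0,0],-0.2],[[-165,0,0],[0,0,0],-0.2],[[-165,0,0],[0,0,0],-0.2]]'
python3 - <<'E'
from h import *
snap('wrist','w6'); print(togo([.545,.315,.23],down(75)))
E
python3 pul.py w6 503 305
```

```text
time_s: 8.3
eef_pos: [0.5414, 0.2649, 0.2224]
tcp_rot: [-0.585, 1.495, 0.59]
contact_force: [0.4, 0.3, 0.0]
finger_gap: 0.0371
(array([-9.3, 34.1, 37.2]), array([58. , -0.5, -0.1]))
axis [503.94833424 303.24992756] r 59.85221669317754 156
mark deg 198.7210325233676 62.632053 218.57042
```

View pics/w6.png

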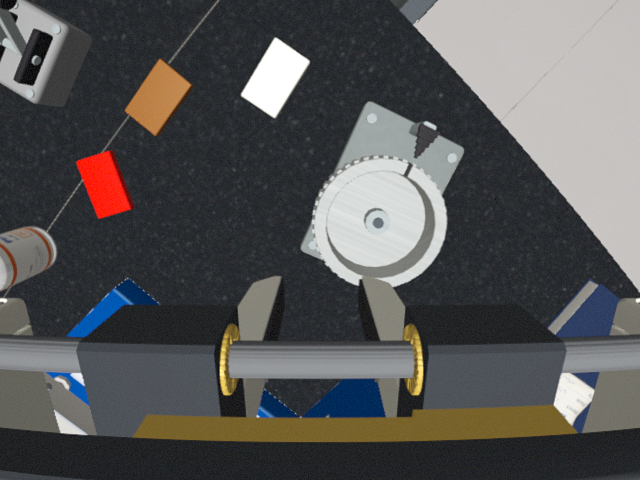

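```bash
python3 - <<'E'
from h import *
im,c=load('w6'); t=onz(c,[[416,158]],.07)[0]; a=np.array([.50395,.30325])
v=t[:2]-a; print(np.linalg.norm(v),np.degrees(np.arctan2(v[1],v[0]))%360)
cv2.imwrite('pics/c6.png',cv2.resize(im[100:240,340:480],None,fx=4,fy=4,interpolation=cv2.INTER_CUBIC)[:,:,::-1])
E
```

```text
0.06586308306447322 197.06398311419164
```

View pics/c6.png

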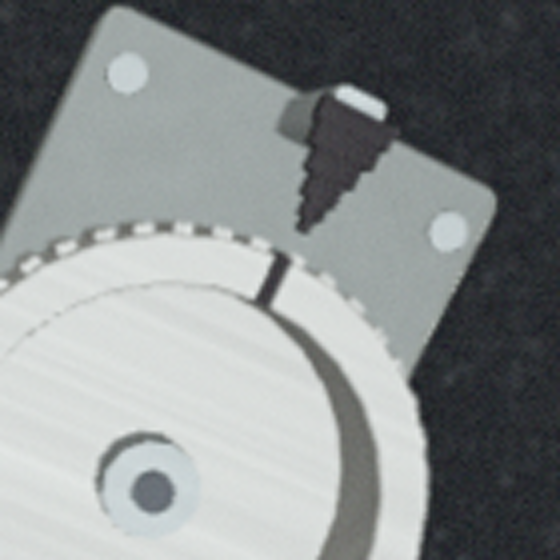

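```bash
python3 - <<'E'
from h import *
for f,ax,box in(('w4',(.50366,.30499),(195,60,300,125)),('w6',(.50395,.30325),(365,98,470,150))):
    im,c=load(f); g=cv2.cvtColor(im,cv2.COLOR_RGB2GRAY)
    # x=-100 edge: sample across nominal edge
    th=np.radians(19.4); X=np.array([np.cos(th),np.sin(th)]);Y=np.array([-X[1],X[0]]); a=np.array(ax)
    pts=[]
    for y in list(np.arange(-.045,-.018,.002))+list(np.arange(.018,.046,.002)):
        r=np.arange(-.112,-.088,.0005); P=np.c_[a+np.outer(r,X)+y*Y,np.full(len(r),.024)]
        uv=proj(c,P).astype(np.float32); v=cv2.GaussianBlur(cv2.remap(g,uv[:,0],uv[:,1],cv2.INTER_LINEAR).astype(np.float32).reshape(1,-1),(7,1),0)[0]
        pts.append((y,r[np.argmax(np.diff(v))]))
    pts=np.array(pts); k=np.polyfit(pts[:,0],pts[:,1],1); res=pts[:,1]-np.polyval(k,pts[:,0]); g2=abs(res)<.0015; k=np.polyfit(pts[g2,0],pts[g2,1],1)
    print(f,'yaw',19.4-np.degrees(np.arctan(k[0])),'edge x',k[1],g2.sum())
E
```

```text
w4 yaw 18.651498762651002 edge x -0.09904703915143735 28
w6 yaw 18.589824700912263 edge x -0.0989981421397894 25
```

The crop shows the mark within about 2 mm of the pointer tip. The base edge gives 198.6° against the mark at 198.7°, so it is aligned. Now the plates.

```bash
python3 plates.py w3 w6 sc5 | grep -v ' [67-9][0-9][0-9],'
python3 - <<'E'
from h import *
print(togo([.46,-.10,.30],down(99)))
E
```

```text
w3
 ([539.0, 98.0], 473, 140, 64, 40, 9.2)
 ([353.0, 55.0], 484, -41, 63, 40, 9.2)
w6
 ([275.0, 77.0], 472, 141, 64, 40, 9.2)
sc5
 ([290.0, 331.0], 464, -151, 65, 42, 8.9)
 ([270.0, 301.0], 480, -44, 65, 43, 9.9)
 ([227.0, 264.0], 468, 136, 65, 42, 10.0)
(array([ -78.7, -211. , -308.4]), array([34. , -0.4, -0.2]))
```

```bash
python3 - <<'E'
from h import *
print(togo([.4725,.1405,.08],down(99.2)))
E

```

```text
(array([ 141.2,  -45. , -133.9]), array([33.8, -0.4, -0.2]))
```

```bash
python3 -m crank '[[[0,-45,-134],[33.8,-0.4,0],0.3],[[30,-45,-134],[33.8,-0.4,0],0.3],[[60,-45,-134],[33.8,-0.4,0],0.3],[[90,-45,-134],[33.8,-0.4,0],0.3],[[141,-45,-134],[33.8,-0.4,0],0.3],[[141,-45,-134],[33.8,-0.4,0],0.3],[[141,-45,-134],[33.8,-0.4,0],0.3]]' 25
python3 - <<'E'
from h import *
print(togo([.4725,.1405,.0105],down(99.2)))
E

```

```text
time_s: 9.05
eef_pos: [0.4721, 0.1404, 0.0803]
tcp_rot: [-0.125, 1.572, 0.129]
contact_force: [0.3, -0.5, 0.0]
finger_gap: 0.0606
(array([69.8, -0.2,  0.8]), array([ 0.1, -0.2, -0.2]))
```

```bash
python3 -m crank '[[[35,0,1],[0,0,0],0.3],[[60,0,1],[0,0,0],0.3],[[69,0,1],[0,0,0],0.3],[[69,0,1],[0,0,0],0.3],[[69,0,1],[0,0,0],-1],[[69,0,1],[0,0,0],-1],[[69,0,1],[0,0,0],-1]]' 25
python3 -m crank '[[[0,0,0],[0,0,0],-1],[[0,0,0],[0,0,0],-1],[[-40,0,0],[0,0,0],-1],[[-90,0,0],[0,0,0],-1],[[-140,0,0],[0,0,0],-1],[[-180,0,0],[0,0,0],-1],[[-180,0,0],[0,0,0],-1]]'
python3 - <<'E'
from h import *
print(togo([.51,-.30,.20],down(81)))
E
```

```text
time_s: 9.75
eef_pos: [0.4739, 0.1409, 0.0127]
tcp_rot: [-0.124, 1.568, 0.129]
contact_force: [1.1, -0.5, 0.6]
finger_gap: 0.0409
time_s: 10.45
eef_pos: [0.4754, 0.1406, 0.1978]
tcp_rot: [-0.123, 1.561, 0.13]
contact_force: [0.7, -0.3, -0.3]
finger_gap: 0.0394
(array([  -4.3, -440.4,  -36.4]), array([18.2,  0.3, -0.3]))
```

```bash
python3 -m crank '[[[0,-50,-4],[3,0,0],-1],[[-4,-440,-36],[18.2,0.3,0],-1],[[-4,-440,-36],[18.2,0.3,0],-1],[[-4,-440,-36],[18.2,0.3,0],-1],[[-4,-440,-36],[18.2,0.3,0],-1],[[-4,-440,-36],[18.2,0.3,0],-1],[[-4,-440,-36],[18.2,0.3,0],-1],[[-4,-440,-36],[18.2,0.3,0],-1]]' 25
python3 - <<'E'
from h import *
print(togo([.54,-.33,.25],down(81)))
E
```

```text
time_s: 11.25
eef_pos: [0.5049, -0.2607, 0.193]
tcp_rot: [0.126, 1.576, -0.121]
contact_force: [0.6, 0.7, -0.7]
finger_gap: 0.0396
(array([-57.5, -62.8,  45.1]), array([-0. , -0.5, -0.1]))
```

```bash
python3 -m crank '[[[-57,-63,45],[0,-0.5,0],-1],[[-57,-63,45],[0,-0.5,0],-1],[[-57,-63,45],[0,-0.5,0],-1],[[-57,-63,45],[0,-0.5,0],-1]]' 25
python3 - <<'E'
from h import *
snap('wrist','w7'); print(arm.get_state()['finger_gap'])
E
```

```text
time_s: 11.65
eef_pos: [0.5403, -0.3283, 0.2491]
tcp_rot: [0.126, 1.568, -0.122]
contact_force: [-0.3, -0.3, -0.9]
finger_gap: 0.0395
0.03936687703586783
```

View pics/w7.png

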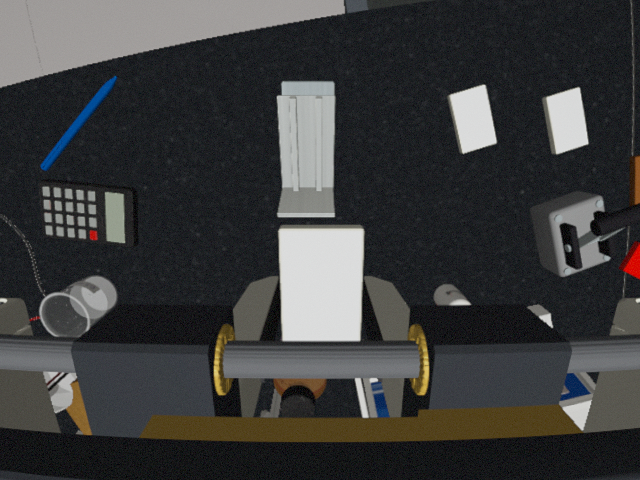

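The wrist view shows the shelf ramp at x 278–335, y 96–215, with the backstop base at y≈190 and its top at y≈215. The plate is held squarely, and the other two plates are at (472,119) and (566,120).

```bash
python3 plates.py w7; python3 - <<'E'
from h import *
_,c=load('w7')
t=onz(c,[[278,216],[334.5,216]],.0753); b=onz(c,[[280.5,189],[333,189.5]],.034)
n=onz(c,[[291,96.5],[319,97]],.034+.094*np.sin(.35))
r0=onz(c,[[294.5,188],[318.5,188]],.034); ft=onz(c,[[282.5,82],[333.5,83]],.006)
for k,v in dict(top=t,base=b,near=n,rib0=r0,foot=ft).items(): print(k,(v*1000).round(1).tolist(),'mid',(v.mean(0)*1000).round(1),'len',round(np.linalg.norm(v[1]-v[0])*1000,1),'yaw',round(np.degrees(np.arctan2(*(v[1]-v[0])[1::-1]))-90,1))
a=np.r_[t.mean(0)];print('axis yaw foot->top',np.degrees(np.arctan2(*(t.mean(0)-ft.mean(0))[1::-1])),np.degrees(np.arctan2(*(t.mean(0)-n.mean(0))[1::-1])))
E
```

```text
w7
 ([579.0, 412.0], 892, -12, 51, 42, 3.4)
 ([567.0, 120.0], 483, -42, 64, 40, 9.5)
 ([473.0, 118.0], 468, -149, 64, 40, 8.6)
top [[528.0, -365.5, 75.3], [536.5, -312.9, 75.3]] mid [ 532.2 -339.2   75.3] len 53.3 yaw -9.1
base [[507.5, -363.7, 34.0], [516.8, -309.9, 34.0]] mid [ 512.2 -336.8   34. ] len 54.6 yaw -9.7
near [[423.8, -335.1, 66.2], [428.2, -310.3, 66.2]] mid [ 426.  -322.7   66.2] len 25.2 yaw -10.2
rib0 [[508.9, -349.2, 34.0], [512.8, -324.5, 34.0]] mid [ 510.8 -336.8   34. ] len 25.0 yaw -9.2
foot [[399.8, -344.7, 6.0], [409.3, -291.9, 6.0]] mid [ 404.6 -318.3    6. ] len 53.6 yaw -10.3
axis yaw foot->top -9.300005309297458 -8.84409664444125
```

```bash
cat >> h.py <<'E'
RO=np.array([.5135,-.3368,.034]); PS=np.radians(-9.3); T=.35
xr=np.array([np.cos(T)*np.cos(PS),np.cos(T)*np.sin(PS),-np.sin(T)]); yr=np.array([-np.sin(PS),np.cos(PS),0]); zr=np.cross(xr,yr)
RR=R.from_matrix(np.c_[-zr,yr,xr]); RM=np.c_[xr,yr,zr]
def ramp(x,y,z): return RO+RM@np.array([x,y,z])/1000
def inramp(p=None): return (RM.T@((arm.get_state()['eef_pos'] if p is None else p)-RO)*1000).round(1)
def st():
    s=arm.get_state(); T_=R.from_rotvec(s['tcp_rot']); print('ramp',inramp(),'F ramp',(RM.T@s['contact_force']).round(1),'gap',round(s['finger_gap'],4),'rot',np.degrees((RR.inv()*T_).as_rotvec()).round(1),'t',s['time_s'])
E
python3 - <<'E'
from h import *
for z in(70,20): print(togo(ramp(-38,0,z),RR))
E
```

```text
(array([135.9, -13.7, -36.3]), array([ 0.3, 20. , -0.1]))
(array([182.9, -13.7, -53.4]), array([ 0.3, 20. , -0.1]))
```

```bash
python3 -m crank '[[[20,-14,-36],[0,7,0],-1],[[60,-14,-36],[0,14,0],-1],[[100,-14,-36],[0.3,20,0],-1],[[136,-14,-36],[0.3,20,0],-1],[[136,-14,-36],[0.3,20,0],-1],[[136,-14,-36],[0.3,20,0],-1]]' 25
python3 - <<'E'
from h import *
st();print(togo(ramp(-38,0,17),RR))
E
```

```text
time_s: 12.3
eef_pos: [0.5025, -0.3351, 0.1147]
tcp_rot: [0.156, 1.915, -0.107]
contact_force: [-0.1, -0.8, -0.6]
finger_gap: 0.0395
ramp [-38.1  -0.1  72. ] F ramp [ 0.2 -0.8 -0.5] gap 0.0395 rot [-0.1 -0.1  0. ] t 12.3
(array([55. ,  0. ,  0.1]), array([ 0.1,  0.1, -0. ]))
```

```bash
python3 -m crank '[[[25,0,0],[0,0,0],-1],[[45,0,0],[0,0,0],-1],[[54,0,0],[0,0,0],-1],[[54,0,0],[0,0,0],-1],[[54,0,0],[0,0,0],-1]]' 25
python3 -c 'from h import *;st()'
python3 -m crank '[[[0,0,2],[0,0,0],-1],[[0,0,4],[0,0,0],-1],[[0,0,5],[0,0,0],-1],[[0,0,5],[0,0,0],-1],[[0,0,5],[0,0,0],-1]]' 25
python3 -c 'from h import *;st()'
```

```text
time_s: 12.8
eef_pos: [0.4853, -0.3333, 0.0654]
tcp_rot: [0.155, 1.912, -0.109]
contact_force: [0.4, 0.6, -1.0]
finger_gap: 0.0396
ramp [-37.4  -1.1  19.8] F ramp [ 0.6  0.7 -0.9] gap 0.0396 rot [-0.  -0.2 -0. ] t 12.8
time_s: 13.3
eef_pos: [0.4893, -0.3337, 0.0617]
tcp_rot: [0.156, 1.914, -0.108]
contact_force: [-0.0, -0.6, -1.5]
finger_gap: 0.0394
ramp [-32.3  -0.8  17.6] F ramp [ 0.6 -0.6 -1.3] gap 0.0394 rot [-0.  -0.1  0. ] t 13.3
```

```bash
python3 -m crank '[[[0,0,1],[0,0,0],-1],[[0,0,2],[0,0,0],-1],[[0,0,2],[0,0,0],-1],[[0,0,2],[0,0,0],-1]]' 25
python3 -c 'from h import *;st()'
python3 -m crank '[[[0,0,1],[0,0,0],-1],[[0,0,2],[0,0,0],-1],[[0,0,2],[0,0,0],-1],[[0,0,2],[0,0,0],-1]]' 25
python3 -c 'from h import *;st()'
```

```text
time_s: 13.7
eef_pos: [0.4911, -0.334, 0.061]
tcp_rot: [0.156, 1.914, -0.108]
contact_force: [-0.0, 0.6, -0.3]
finger_gap: 0.0395
ramp [-30.4  -0.8  17.6] F ramp [ 0.   0.6 -0.3] gap 0.0395 rot [-0.  -0.1  0. ] t 13.7
time_s: 14.1
eef_pos: [0.4924, -0.3342, 0.0605]
tcp_rot: [0.156, 1.916, -0.108]
contact_force: [-5.8, 0.9, 3.8]
finger_gap: 0.0393
ramp [-29.1  -0.9  17.6] F ramp [-6.8 -0.1  1.5] gap 0.0393 rot [-0.   0.   0.1] t 14.1
```

```bash
python3 -m crank '[[[2,0,-0.7],[0,0,0],-1],[[3.5,0,-0.7],[0,0,0],-1],[[3.5,0,-0.7],[0,0,0],-1],[[4.5,0,-0.7],[0,0,0],-1],[[4.5,0,-0.7],[0,0,0],-1],[[4.5,0,-0.7],[0,0,0],-1]]' 25
python3 -c 'from h import *;st()'
```

```text
time_s: 14.7
eef_pos: [0.4908, -0.3339, 0.0563]
tcp_rot: [0.156, 1.914, -0.108]
contact_force: [-2.3, 0.8, 0.8]
finger_gap: 0.0394
ramp [-29.2  -0.9  13.1] F ramp [-2.5  0.4 -0.1] gap 0.0394 rot [-0.  -0.1  0. ] t 14.7
```

```bash
python3 -m crank '[[[1,0,0],[0,0,0],-1],[[1,0,0],[0,0,0],-1],[[1,0,0],[0,0,0],-1]]' 25
python3 -c 'from h import *;st()'
python3 -m crank '[[[1,0,0],[0,0,0],-1],[[1,0,0],[0,0,0],-1],[[1,0,0],[0,0,0],-1]]' 25
python3 -c 'from h import *;st()'
```

```text
time_s: 15.0
eef_pos: [0.4907, -0.3339, 0.0559]
tcp_rot: [0.156, 1.914, -0.108]
contact_force: [-2.2, 1.4, 5.6]
finger_gap: 0.0399
ramp [-29.1  -0.9  12.7] F ramp [-4.1  1.   4.4] gap 0.0399 rot [-0.  -0.1  0. ] t 15.0
time_s: 15.3
eef_pos: [0.4907, -0.334, 0.0558]
tcp_rot: [0.156, 1.913, -0.108]
contact_force: [-1.6, 1.9, 13.0]
finger_gap: 0.0397
ramp [-29.1  -0.9  12.6] F ramp [-6.2  1.6 11.5] gap 0.0397 rot [-0.  -0.2  0. ] t 15.3
```

```bash
python3 -m crank '[[[-1,0,0],[0,0,0],0.1],[[-1,0,0],[0,0,0],0.1],[[-1,0,0],[0,0,0],0.1],[[-30,0,0],[0,0,0],0.1],[[-80,0,0],[0,0,0],0.3],[[-110,0,0],[0,0,0],0.3],[[-130,0,0],[0,0,0],0.3]]' 25
python3 - <<'E'
from h import *
st();snap('scene','sc8');print(togo([.468,-.149,.12],down(98.8)))
E
python3 plates.py sc8
```

```text
time_s: 16.0
eef_pos: [0.535, -0.3414, 0.1791]
tcp_rot: [0.155, 1.912, -0.109]
contact_force: [-0.6, -0.7, -0.3]
finger_gap: 0.06
ramp [-29.2  -1.1 143.8] F ramp [-0.4 -0.8 -0.4] gap 0.06 rot [-0.  -0.2 -0. ] t 16.0
(array([ 90.6, 179.3, -71.6]), array([-17.9, -19.5,  -3.1]))
sc8
 ([575.0, 393.0], 791, -589, 76, 44, -87.5)
 ([290.0, 331.0], 464, -152, 65, 43, 8.6)
 ([270.0, 302.0], 480, -45, 66, 44, 9.5)
```

```bash
python3 -m crank '[[[0,50,-30],[-6,-6.5,-1],0.3],[[20,100,-50],[-12,-13,-2],0.3],[[50,140,-65],[-17.9,-19.5,-3.1],0.3],[[90,179,-71.6],[-17.9,-19.5,-3.1],0.3],[[90,179,-71.6],[-17.9,-19.5,-3.1],0.3],[[90,179,-71.6],[-17.9,-19.5,-3.1],0.3],[[90,179,-71.6],[-17.9,-19.5,-3.1],0.3]]' 25
python3 - <<'E'
from h import *
print(togo([.468,-.149,.0105],down(98.7)))
E
```

```text
time_s: 16.75
eef_pos: [0.4659, -0.1484, 0.1164]
tcp_rot: [-0.12, 1.572, 0.123]
contact_force: [-0.5, -0.2, 0.6]
finger_gap: 0.0605
(array([105.9,  -1.2,   2.5]), array([ 0.1, -0.3, -0.1]))
```

```bash
python3 -m crank '[[[40,-1,2],[0,0,0],0.3],[[80,-1,2],[0,0,0],0.3],[[98,-1,2],[0,0,0],0.3],[[106.5,-1,2],[0,0,0],0.3],[[106.5,-1,2],[0,0,0],0.3],[[106.5,-1,2],[0,0,0],0.3]]' 25
python3 -c 'from h import *;print(togo([.468,-.149,.0105],down(98.7)))'
```

```text
time_s: 17.35
eef_pos: [0.4685, -0.1498, 0.0111]
tcp_rot: [-0.119, 1.571, 0.122]
contact_force: [-0.5, 0.4, -0.2]
finger_gap: 0.0604
(array([ 0.6,  0.9, -0.3]), array([ 0.1, -0.2, -0.1]))
```

```bash
python3 -m crank '[[[0,0,0],[0,0,0],-1],[[0,0,0],[0,0,0],-1],[[0,0,0],[0,0,0],-1],[[0,0,0],[0,0,0],-1],[[-30,0,0],[0,0,0],-1],[[-80,0,0],[0,0,0],-1],[[-110,0,0],[0,0,0],-1],[[-110,0,0],[0,0,0],-1]]' 25
python3 - <<'E'
from h import *
print(togo(ramp(-38,-1,75),RR), togo(ramp(-38,-1,40),RR))
E
```

```text
time_s: 18.15
eef_pos: [0.4699, -0.1499, 0.1248]
tcp_rot: [-0.121, 1.566, 0.12]
contact_force: [1.0, -0.4, -0.8]
finger_gap: 0.0396
(array([   7.5, -189.3,    4.7]), array([17.9, 20. ,  3.2])) (array([  40.3, -185.5,   -6.7]), array([17.9, 20. ,  3.2]))
```

```bash
python3 -m crank '[[[0,-40,2],[5,6,1],-1],[[0,-90,3],[10,12,2],-1],[[0,-140,4],[15,17,3],-1],[[7,-189,5],[17.9,20,3.2],-1],[[7,-189,5],[17.9,20,3.2],-1],[[7,-189,5],[17.9,20,3.2],-1],[[7,-189,5],[17.9,20,3.2],-1]]' 25
python3 - <<'E'
from h import *
st();print(togo(ramp(-37,-1,27),RR))
E
```

```text
time_s: 18.85
eef_pos: [0.5018, -0.3345, 0.1124]
tcp_rot: [0.157, 1.923, -0.106]
contact_force: [0.7, -0.8, 0.1]
finger_gap: 0.0396
ramp [-38.1   0.4  69.6] F ramp [ 0.7 -0.6  0.4] gap 0.0396 rot [-0.1  0.4  0.1] t 18.85
(array([42.6, -1.4,  1.4]), array([ 0.1, -0.4, -0.1]))
```

```bash
python3 -m crank '[[[25,-1.4,1.4],[0,-0.4,0],-1],[[40,-1.4,1.4],[0,-0.4,0],-1],[[44,-1.4,1.4],[0,-0.4,0],-1],[[44,-1.4,3],[0,-0.4,0],-1],[[44,-1.4,4.5],[0,-0.4,0],-1],[[44,-1.4,6],[0,-0.4,0],-1],[[44,-1.4,6],[0,-0.4,0],-1],[[44,-1.4,6],[0,-0.4,0],-1]]' 25
python3 -c 'from h import *;st()'
python3 -m crank '[[[0,0,1],[0,0,0],-1],[[0,0,2],[0,0,0],-1],[[0,0,2],[0,0,0],-1],[[0,0,2],[0,0,0],-1]]' 25
python3 -c 'from h import *;st()'
```

```text
time_s: 19.65
eef_pos: [0.4924, -0.3351, 0.0695]
tcp_rot: [0.156, 1.916, -0.108]
contact_force: [0.5, -0.9, -0.2]
finger_gap: 0.0399
ramp [-32.   -1.7  26.2] F ramp [ 0.7 -0.8  0. ] gap 0.0399 rot [-0.  -0.   0.1] t 19.65
time_s: 20.05
eef_pos: [0.4935, -0.3353, 0.0689]
tcp_rot: [0.157, 1.918, -0.108]
contact_force: [-5.8, 1.7, 2.8]
finger_gap: 0.0396
ramp [-30.8  -1.8  25.9] F ramp [-6.6  0.7  0.6] gap 0.0396 rot [-0.   0.1  0.1] t 20.05
```

```bash
python3 -m crank '[[[2,0.5,-0.7],[0,0,0],-1],[[4,0.5,-0.7],[0,0,0],-1],[[4.5,0.5,-0.7],[0,0,0],-1],[[4.5,0.5,-0.7],[0,0,0],-1],[[4.5,0.5,-0.7],[0,0,0],-1]]' 25
python3 -c 'from h import *;st()'
python3 -m crank '[[[1,0,0],[0,0,0],-1],[[1.5,0,0],[0,0,0],-1],[[1.5,0,0],[0,0,0],-1],[[1.5,0,0],[0,0,0],-1]]' 25
python3 -c 'from h import *;st()'
```

```text
time_s: 20.55
eef_pos: [0.4919, -0.3344, 0.0646]
tcp_rot: [0.157, 1.916, -0.108]
contact_force: [-1.7, 1.3, -0.8]
finger_gap: 0.0396
ramp [-30.9  -1.2  21.3] F ramp [-1.5  1.  -1.4] gap 0.0396 rot [-0.   0.   0.1] t 20.55
time_s: 20.95
eef_pos: [0.4917, -0.3344, 0.064]
tcp_rot: [0.156, 1.915, -0.108]
contact_force: [-1.0, 2.1, 7.0]
finger_gap: 0.0398
ramp [-30.8  -1.2  20.7] F ramp [-3.6  1.9  6.1] gap 0.0398 rot [-0.  -0.   0.1] t 20.95
```

Seated (z 20.7, expected 21.1). Release and go for the third plate, checking positions first.

```bash
python3 -m crank '[[[-0.5,0,0],[0,0,0],0.1],[[-0.5,0,0],[0,0,0],0.1],[[-0.5,0,0],[0,0,0],0.1],[[-30,0,0],[0,0,0],0.1],[[-80,0,0],[0,0,0],0.3],[[-110,0,0],[0,0,0],0.3],[[-130,0,0],[0,0,0],0.3]]' 25
python3 - <<'E'
from h import *
st();snap('scene','sc9');snap('side','s9');print(togo([.4835,-.0415,.12],down(99.3)))
E
python3 plates.py sc9 s9
```

```text
time_s: 21.65
eef_pos: [0.5365, -0.342, 0.1879]
tcp_rot: [0.156, 1.914, -0.109]
contact_force: [-0.4, -0.4, -0.4]
finger_gap: 0.0601
ramp [-30.7  -1.5 152.6] F ramp [-0.2 -0.4 -0.5] gap 0.0601 rot [-0.  -0.1  0. ] t 21.65
(array([ 98.1, 288.2, -71.9]), array([-18.4, -19.7,  -3.2]))
sc9
 ([575.0, 393.0], 791, -589, 76, 44, -87.5)
 ([270.0, 302.0], 480, -45, 66, 44, 9.5)
s9
 ([367.0, 268.0], 482, -41, 65, 43, 9.8)
 ([421.0, 202.0], 417, -316, 55, 32, 78.5)
 ([331.0, 109.0], 772, -691, 77, 44, -86.7)
```

```bash
python3 -m crank '[[[0,50,-20],[-6,-6.5,-1],0.3],[[20,100,-40],[-12,-13,-2],0.3],[[40,150,-50],[-18.4,-19.7,-3.2],0.3],[[60,200,-60],[-18.4,-19.7,-3.2],0.3],[[80,240,-72],[-18.4,-19.7,-3.2],0.3],[[98,288,-72],[-18.4,-19.7,-3.2],0.3],[[98,288,-72],[-18.4,-19.7,-3.2],0.3],[[98,288,-72],[-18.4,-19.7,-3.2],0.3]]' 25
python3 - <<'E'
from h import *
print(togo([.4835,-.0415,.0105],down(99.3)))
E
```

```text
time_s: 22.55
eef_pos: [0.4806, -0.0388, 0.116]
tcp_rot: [-0.127, 1.572, 0.132]
contact_force: [-0.1, 0.0, 0.6]
finger_gap: 0.0602
(array([105.4,  -3.6,   3. ]), array([ 0.1, -0.3, -0.2]))
```

```bash
python3 -m crank '[[[40,-2,2.5],[0,0,0],0.3],[[80,-2,2.5],[0,0,0],0.3],[[98,-2,2.5],[0,0,0],0.3],[[106,-2,2.5],[0,0,0],0.3],[[106,-2,2.5],[0,0,0],0.3],[[106,-2,2.5],[0,0,0],0.3]]' 25
python3 -c 'from h import *;print(togo([.4835,-.0415,.0105],down(99.3)))'
```

```text
time_s: 23.15
eef_pos: [0.485, -0.0429, 0.0133]
tcp_rot: [-0.125, 1.569, 0.129]
contact_force: [0.3, -0.5, 0.1]
finger_gap: 0.0605
(array([ 2.8,  1.6, -1.3]), array([-0. , -0.1, -0.1]))
```

```bash
python3 -m crank '[[[2,1.5,-1],[0,0,0],0.3],[[2,1.5,-1],[0,0,0],-1],[[2,1.5,-1],[0,0,0],-1],[[2,1.5,-1],[0,0,0],-1],[[2,1.5,-1],[0,0,0],-1]]' 25
python3 -m crank '[[[-30,0,0],[0,0,0],-1],[[-80,0,0],[0,0,0],-1],[[-115,0,0],[0,0,0],-1],[[-115,0,0],[0,0,0],-1]]' 25
python3 - <<'E'
from h import *
print(togo(ramp(-39,-1,80),RR))
E
```

```text
time_s: 23.65
eef_pos: [0.4834, -0.0411, 0.0107]
tcp_rot: [-0.126, 1.57, 0.129]
contact_force: [-0.7, 0.0, 2.7]
finger_gap: 0.0394
time_s: 24.05
eef_pos: [0.4855, -0.0416, 0.1306]
tcp_rot: [-0.127, 1.563, 0.128]
contact_force: [0.2, 0.2, -1.7]
finger_gap: 0.0396
(array([   7.8, -293.8,  -29.1]), array([18.4, 20.1,  3.2]))
```

```bash
python3 -m crank '[[[0,-40,-4],[5,6,1],-1],[[0,-90,-9],[10,12,2],-1],[[0,-140,-14],[15,17,3],-1],[[3,-190,-20],[18.4,20,3.2],-1],[[7,-240,-29],[18.4,20,3.2],-1],[[7,-290,-29],[18.4,20,3.2],-1],[[7.8,-294,-29],[18.4,20,3.2],-1],[[7.8,-294,-29],[18.4,20,3.2],-1]]' 25
python3 - <<'E'
from h import *
st();print(togo(ramp(-37,-1,36),RR))
E
```

```text
time_s: 24.85
eef_pos: [0.502, -0.3369, 0.1153]
tcp_rot: [0.159, 1.923, -0.108]
contact_force: [0.1, 0.2, -0.9]
finger_gap: 0.0397
ramp [-38.5  -2.   72.5] F ramp [ 0.4  0.2 -0.8] gap 0.0397 rot [0.1 0.4 0.1] t 24.85
(array([36.5,  0.9,  1.8]), array([-0.1, -0.4, -0.1]))
```

```bash
python3 -m crank '[[[20,0.8,1.4],[0,-0.4,0],-1],[[34,0.8,1.4],[0,-0.4,0],-1],[[37.5,0.8,1.4],[0,-0.4,0],-1],[[37.5,0.8,3],[0,-0.4,0],-1],[[37.5,0.8,4.5],[0,-0.4,0],-1],[[37.5,0.8,5],[0,-0.4,0],-1],[[37.5,0.8,5],[0,-0.4,0],-1],[[37.5,0.8,5],[0,-0.4,0],-1]]' 25
python3 -c 'from h import *;st()'
python3 -m crank '[[[0,0,1],[0,0,0],-1],[[0,0,2],[0,0,0],-1],[[0,0,2],[0,0,0],-1],[[0,0,2],[0,0,0],-1]]' 25
python3 -c 'from h import *;st()'
```

```text
time_s: 25.65
eef_pos: [0.4945, -0.3341, 0.0802]
tcp_rot: [0.156, 1.914, -0.109]
contact_force: [-0.5, 0.1, -0.9]
finger_gap: 0.0396
ramp [-33.9  -0.4  36.8] F ramp [-0.2  0.1 -1. ] gap 0.0396 rot [-0.  -0.1  0. ] t 25.65
time_s: 26.05
eef_pos: [0.4962, -0.3343, 0.0792]
tcp_rot: [0.156, 1.914, -0.109]
contact_force: [0.6, -0.1, -0.8]
finger_gap: 0.0399
ramp [-32.   -0.3  36.5] F ramp [ 0.9 -0.  -0.5] gap 0.0399 rot [-0.  -0.1  0. ] t 26.05
```

```bash
python3 -m crank '[[[0,0,1],[0,0,0],-1],[[0,0,2],[0,0,0],-1],[[0,0,2],[0,0,0],-1],[[0,0,2],[0,0,0],-1]]' 25
python3 -c 'from h import *;st()'
python3 -m crank '[[[2,0,-0.7],[0,0,0],-1],[[4,0,-0.7],[0,0,0],-1],[[5,0,-0.7],[0,0,0],-1],[[5,0,-0.7],[0,0,0],-1],[[5,0,-0.7],[0,0,0],-1]]' 25
python3 -c 'from h import *;st()'
```

```text
time_s: 26.45
eef_pos: [0.4973, -0.3346, 0.0788]
tcp_rot: [0.156, 1.916, -0.109]
contact_force: [-7.0, 1.6, 4.2]
finger_gap: 0.0397
ramp [-30.7  -0.4  36.5] F ramp [-8.1  0.4  1.5] gap 0.0397 rot [-0.  0.  0.] t 26.45
time_s: 26.95
eef_pos: [0.4956, -0.3342, 0.074]
tcp_rot: [0.156, 1.915, -0.109]
contact_force: [-3.0, -0.2, 0.0]
finger_gap: 0.0397
ramp [-30.8  -0.3  31.4] F ramp [-2.7 -0.6 -1. ] gap 0.0397 rot [-0.  -0.1  0. ] t 26.95
```

```bash
python3 -m crank '[[[1,0,0],[0,0,0],-1],[[1.5,0,0],[0,0,0],-1],[[1.5,0,0],[0,0,0],-1],[[1.5,0,0],[0,0,0],-1]]' 25
python3 -c 'from h import *;st()'
python3 -m crank '[[[-0.5,0,0],[0,0,0],0.1],[[-0.5,0,0],[0,0,0],0.1],[[-0.5,0,0],[0,0,0],0.1],[[-30,0,0],[0,0,0],0.1],[[-80,0,0],[0,0,0],0.1],[[-110,0,60],[0,0,0],0.1],[[-130,0,60],[0,0,0],0.1],[[-130,0,60],[0,0,0],0.1]]' 25
python3 - <<'E'
from h import *
st();a,_=snap('scene','sc10');b,_=snap('side','s10');w,_=snap('wrist','w10')
C=np.zeros((600,800,3),np.uint8); C[:360,:400]=cv2.resize(a[320:410,295:395],(400,360),interpolation=cv2.INTER_CUBIC); C[:320,400:]=cv2.resize(b[145:225,365:465],(400,320),interpolation=cv2.INTER_CUBIC)
C[360:,:320]=cv2.resize(w,(320,240)); C[330:,400:]=cv2.resize(w[0:270,120:520],(400,270))
cv2.imwrite('pics/c10.png',C[:,:,::-1])
E
python3 plates.py sc10 w10
```

```text
time_s: 27.35
eef_pos: [0.4954, -0.3342, 0.0734]
tcp_rot: [0.156, 1.914, -0.109]
contact_force: [-3.5, 1.6, 7.0]
finger_gap: 0.0397
ramp [-30.7  -0.4  30.8] F ramp [-5.8  1.   5.3] gap 0.0397 rot [-0.  -0.1  0. ] t 27.35
time_s: 28.15
eef_pos: [0.5973, -0.3508, 0.1761]
tcp_rot: [0.154, 1.912, -0.109]
contact_force: [-0.1, 0.7, 0.2]
finger_gap: 0.0512
ramp [ 31.1  -0.2 162.6] F ramp [-0.2  0.6  0.1] gap 0.0512 rot [-0.1 -0.3 -0. ] t 28.15
sc10
 ([575.0, 393.0], 792, -589, 76, 44, -87.4)
 ([461.0, 345.0], 719, -375, 58, 31, 44.3)
 ([359.0, 217.0], 857, 135, 65, 51, 53.6)
w10
 ([404.0, 310.0], 628, -273, 72, 32, 13.0)
 ([238.0, 309.0], 602, -431, 72, 32, -31.7)
```

View pics/c10.png

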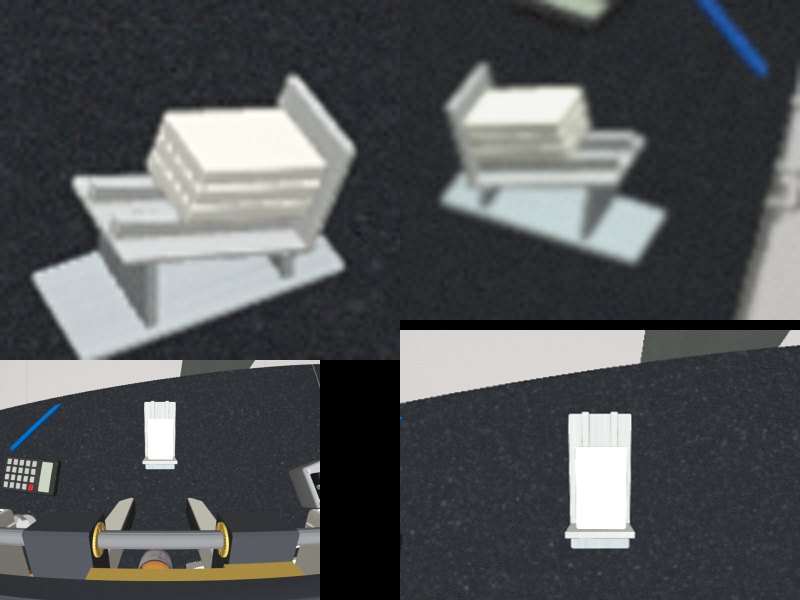

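The crops show three plates stacked squarely and flush with the backstop. Before switching on, I'll recheck the mark.

```bash
python3 -c 'from h import *
print(togo([.56,.0,.24],down(75)))'
```

```text
(array([ -31.4,  340.3, -107.4]), array([  5.7, -20. ,   1. ]))
```

```bash
python3 -m crank '[[[-31,40,-60],[2,-7,0],0.1],[[-31,90,-80],[4,-14,0],0.1],[[-31,140,-107],[5.7,-20,1],0.1],[[-31,190,-107],[5.7,-20,1],0.1],[[-31,240,-107],[5.7,-20,1],0.1],[[-31,290,-107],[5.7,-20,1],0.1],[[-31,340,-107],[5.7,-20,1],0.1],[[-31,340,-107],[5.7,-20,1],0.1]]' 25
python3 -c 'from h import *
print(togo([.535,.30,.224],down(75)))'
```

```text
time_s: 29.1
eef_pos: [0.5585, -0.0056, 0.2395]
tcp_rot: [0.207, 1.56, -0.207]
contact_force: [1.4, -1.0, 0.7]
finger_gap: 0.0509
(array([  15.5,  288.9, -102.3]), array([-0.1,  0. , -0. ]))
```

```bash
python3 -m crank '[[[0,50,-18],[0,0,0],0.1],[[0,289,-102],[0,0,0],0.1],[[0,289,-102],[0,0,0],0.1],[[0,289,-102],[0,0,0],0.1],[[0,289,-102],[0,0,0],0.1],[[0,289,-102],[0,0,0],0.1],[[0,289,-102],[0,0,0],0.1],[[0,289,-102],[0,0,0],0.1]]' 25
python3 -m crank '[[[15,0,0],[0,0,0],0.1],[[15,0,0],[0,0,0],0.1],[[15,0,0],[0,0,0],0.1]]'
python3 - <<'E'
from h import *
im,c=snap('wrist','w11'); s,_=snap('scene','sc11'); d,_=snap('side','s11')
p=proj(c,[[.5035,.3048,.07]])[0].astype(int); print(p)
y=max(p[1]-110,0); x=p[0]-100
cv2.imwrite('pics/c11.png',cv2.resize(im[y:y+150,x:x+200],None,fx=4,fy=4,interpolation=cv2.INTER_CUBIC)[:,:,::-1]); print(x,y)
E
python3 pul.py w11 503 305
```

```text
time_s: 29.9
eef_pos: [0.5354, 0.2988, 0.239]
tcp_rot: [0.204, 1.561, -0.205]
contact_force: [-0.3, -0.1, -0.4]
finger_gap: 0.051
time_s: 30.2
eef_pos: [0.5364, 0.297, 0.2244]
tcp_rot: [0.207, 1.561, -0.208]
contact_force: [-0.0, 0.7, 0.6]
finger_gap: 0.0507
[318 189]
218 79
axis [503.47407602 304.80046503] r 59.794199881671474 165
mark deg 200.12489607257714 79.37033 217.78802
```

View pics/c11.png

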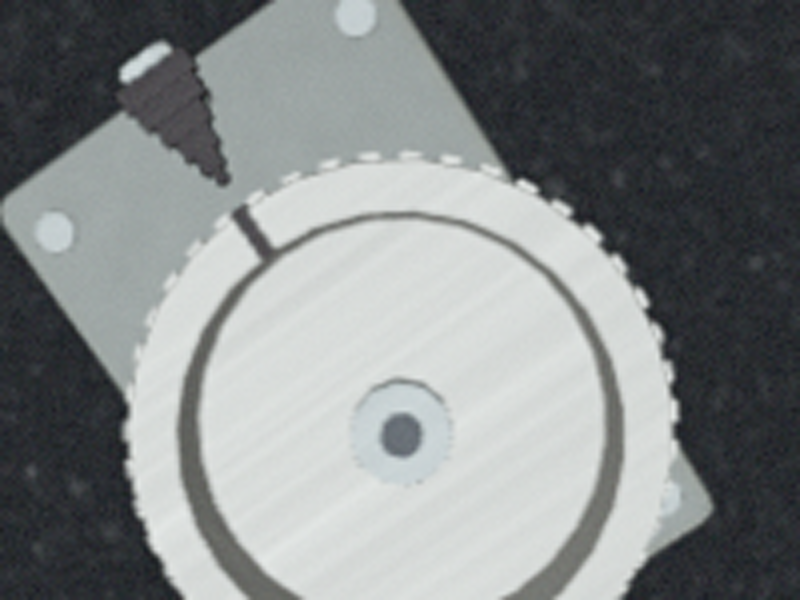

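```bash
python3 - <<'E'
from h import *
_,c=load('w11'); t=onz(c,[[273.75,125.25]],.07)[0][:2]-np.array([.50347,.3048]); print(np.linalg.norm(t),np.degrees(np.arctan2(t[1],t[0]))%360)
print(togo(W(ISO,-.075,0,.22),down(104)))
E
```

```text
0.06529743759352337 199.39504347094422
(array([   5.3, -351.8,   93.4]), array([-29.1,   0.1,  -0. ]))
```

```bash
python3 -m crank '[[[0,-45,12],[-7,0,0],-1],[[0,-90,24],[-14,0,0],-1],[[0,-352,93],[-29,0,0],-1],[[0,-352,93],[-29,0,0],-1],[[0,-352,93],[-29,0,0],-1],[[0,-352,93],[-29,0,0],-1],[[0,-352,93],[-29,0,0],-1],[[0,-352,93],[-29,0,0],-1]]' 25
python3 -m crank '[[[0,-20,5],[0,0,0],-1],[[0,-20,5],[0,0,0],-1]]'
python3 -c 'from h import *
print(togo(W(ISO,-.07,0,.105),down(104)))'
```

```text
time_s: 31.15
eef_pos: [0.5344, -0.0692, 0.2256]
tcp_rot: [-0.19, 1.561, 0.189]
contact_force: [0.2, 0.4, 0.3]
finger_gap: 0.0003
time_s: 31.35
eef_pos: [0.5454, -0.0856, 0.2251]
tcp_rot: [-0.19, 1.561, 0.189]
contact_force: [0.9, 1.0, -0.3]
finger_gap: 0.0007
(array([120.1,  21.4,  -0.4]), array([-0.2,  0.1,  0. ]))
```

```bash
python3 -m crank '[[[0,21,-2],[0,0,0],-1],[[40,21,-2],[0,0,0],-1],[[85,21,-2],[0,0,0],-1],[[120,21,-2],[0,0,0],-1],[[120,21,-2],[0,0,0],-1]]'
python3 -c 'from h import *
print(togo(W(ISO,-.006,0,.105),down(104)))'
python3 -m crank '[[[0,0,15],[0,0,0],-1],[[0,0,30],[0,0,0],-1],[[0,0,45],[0,0,0],-1],[[0,0,58],[0,0,0],-1],[[0,0,66],[0,0,0],-1],[[0,0,66],[0,0,0],-1],[[-60,0,20],[0,0,0],-1],[[-125,0,-30],[0,0,0],-1]]'
python3 - <<'E'
from h import *
w,_=snap('wrist','w12'); s,_=snap('scene','sc12'); d,_=snap('side','s12')
C=np.zeros((600,800,3),np.uint8); C[:300,:400]=cv2.resize(w,(400,300)); C[:300,400:]=cv2.resize(s[180:420,155:475],(400,300)); C[300:,:400]=cv2.resize(d[150:420,240:600],(400,300)); C[300:,400:]=cv2.resize(d[190:280,275:395],(400,300),interpolation=cv2.INTER_CUBIC)
cv2.imwrite('pics/c12.png',C[:,:,::-1])
E
```

```text
time_s: 31.85
eef_pos: [0.5358, -0.0625, 0.1005]
tcp_rot: [-0.191, 1.568, 0.194]
contact_force: [-0.1, -0.5, 0.2]
finger_gap: 0.0005
(array([-4.9, -3.5, 67.5]), array([ 0. , -0.3, -0.2]))
time_s: 32.65
eef_pos: [0.541, -0.0626, 0.1842]
tcp_rot: [-0.191, 1.565, 0.192]
contact_force: [1.2, -0.6, 1.4]
finger_gap: 0.0007
```

View pics/c12.png

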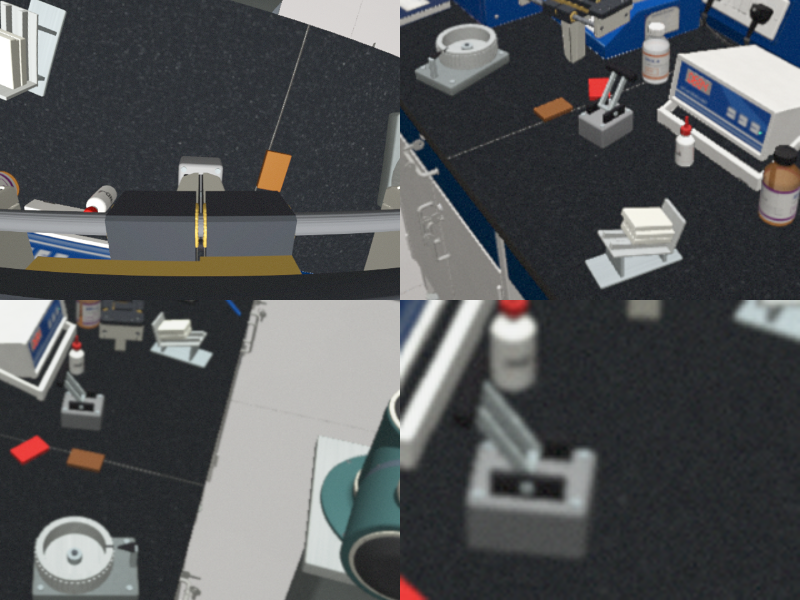

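Lever is on, the stack is intact and the bottles are standing. Let the arm settle, then hand in.

```bash
python3 -m crank '[[[-40,0,-30],[0,0,0],-1],[[-40,0,-30],[0,0,0],-1],[[-40,0,-30],[0,0,0],-1],[[-40,0,-30],[0,0,0],-1]]'
python3 - <<'E'
from h import *
a,_=snap('scene','scF'); b,_=load('sc12'); i,_=load('scene0')
g=lambda r,x,y:np.abs(x[r].astype(int)-y[r]).mean().round(1)
print('iso vs start',g(np.s_[230:300,295:345],a,i),'stack vs sc10',g(np.s_[335:410,300:390],a,load('sc10')[0]),'drive vs sc11',g(np.s_[195:250,165:245],a,load('sc5')[0]), 'bottles vs start',g(np.s_[195:250,345:375],a,i),g(np.s_[275:315,372:394],a,i),g(np.s_[295:362,440:478],a,i))
print(arm.finish_job())
E
```

```text
time_s: 33.2
eef_pos: [0.5133, -0.0698, 0.223]
tcp_rot: [-0.191, 1.563, 0.192]
contact_force: [0.4, 0.5, 0.0]
finger_gap: 0.0003
iso vs start 4.0 stack vs sc10 8.8 drive vs sc11 8.7 bottles vs start 3.9 4.0 4.0
the job is handed in; nothing more can be done
None
```

The job is handed in at about 33 s of the 210 s allowed; `finish_job` gave no verdict. I flipped the isolator to off and turned the pulley about 58° by its rim. I then stacked the three plates I found on the shelf against the backstop and flipped the isolator back on.

- **Plates:** each was pushed to contact with the backstop and seated within about 0.5 mm of its expected height. A later picture showed all three stacked squarely and flush. I saw no fourth plate in any picture.
- **Pulley mark:** the last close look gave the mark at 200.1° and the pointer tip at 199.4°, less than 1 mm sideways. An earlier look disagreed, about 2 mm off in the same direction, and another method using the base edge put the pointer at 198.6° (about 1.6 mm). All are within the 4 mm allowed.
- **Final picture:** the isolator and all three bottles match the start picture to within image noise (difference about 4). The lever was on and the arm was clear of everything.
- **Unresolved checks:** the shelf area (8.8 against the earlier stacked picture) and the pulley area (8.7) differed more than noise. The pulley's reference had the gripper in view; I found no cause for the shelf's. I did not look at that last picture, but half a second earlier the stack was in place.

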